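# Tip the stopper tray into the bin

### The arm

A 7-joint arm with a two-finger parallel gripper is mounted at the origin on a cart in front of the work surface, level with it; the furniture and walls round the work are solid. World frame = base frame: x ahead of the robot, y to its left, z up, the work surface at z = 0. Lengths are in m, angles in rad, forces in N, time in s.
With the tool pointing down it reaches from about 0.425 to 0.95 m from the base axis. Payload 4.7 kg.
Tool frame: the origin (TCP) lies midway between the tips of the shut fingers; the grasp point (between the pads) lies 19 mm behind it (robot.grasp_offset is the distance from the TCP to the grasp point, in m); z points along the fingers, y is the direction in which the jaws open and shut (so a half turn about z gives the same grasp; the last joint's range is limited). The gripper opens to 87 mm and grips with 3 to 60 N. Pads are 19 mm wide; open, the fingers measure 117 mm over their backs; the gripper's body (75 mm by 190 mm) begins 51 mm behind the grasp point.
Start: joints at [-1.178, 0.469, -0.049, 1.532, 0.024, 1.141, -0.082], TCP at [0.276, 0.616, 0.223] pointing down, gripper open.
Joint ranges: [-2.59, 2.59], [-0.33, 1.99], [-1.39, 1.29], [0.1, 2.45], [-1.04, 4.18], [0.21, 1.99], [-2.66, 2.66]. Speed limits (rad/s): [2.57, 2.57, 3.14, 3.14, 3.14, 3.14, 3.14].

### API

Orientations are given as a rotation vector (axis times angle).
In Python, from station import sensors, snapshot, order, robot gives the robot as it stands.
- The arm moves only by the shell command python3 -m inch 'ROWS'. ROWS is JSON, one flat list of numbers, 5 for each row, row after row: the shift along the tool's x, y, z in m, then the turn about the tool's z in rad, then the opening, from -1 (shut) to 1 (fully open). A call has exactly 5 rows; each row is the pose to reach, as a shift and turn from the pose commanded when the call began, along the tool's axes at that moment; what a row does not reach only later rows make up. A row lasts 1/8 s, in which the tool goes at most 62.5 mm and 10.7 degrees, less where a joint would pass 70% of its speed; a pose out of reach is approached as far as the arm can. A call with a gripper value outside its range is refused whole. The fingers move at their own pace and stop on an object; the grip force is fixed at half the most. Time passes only in rows, so rows that repeat a pose let the fingers close, or fill a call up. It gives the time, the measured TCP pose, the force and the opening at its end, in the units of the state.
- sensors.sense(): the state, without advancing time (a new reading comes with each control period).
- snapshot(name): name is "scene" or "top"; returns a dict with "image" (480x640x3 uint8, blue, green, red), "vfov" (degrees; the focal length in pixels is half the picture's height over the tangent of half this angle, whatever the lens; pixels are square), "cx", "cy" (the principal point, pixels), "camera_from_world" (4x4, takes a point from world to camera coordinates). Camera axes: x right, y up, looking along -z (the intrinsics and any distortion apply to the point x, -y, -z); pixel columns grow to the right and rows downward; lengths in m; the calibration is good to about 2 mm. A picture is of the moment at which its call begins. There is no depth.
- order.job_done(): hands the job in, once; it reports no verdict.
The state is a dict: "clock": time; "q": joint angles; "qd": joint speeds; "joint_efforts": joint torques, N m; "position": TCP position; "eef_rot": TCP orientation; "ft_force": force on the tool from outside, world axes, zero at the start; "moment": the same for the moment, N m; "finger_gap": opening from 0.0 (shut) to 1.0 (fully open).
Only numpy, scipy, OpenCV 4.12 (cv2) and the standard library are available. Lean on these libraries where they do the work, as an engineer would, in place of code of your own. Each camera call takes 0.05 s, during which the arm holds its last target.

### The job

Bring the open grey bin under the spout of the tipping stand, swing the catch at the rear of the stand clear and tip the tray by its bail so that all five rubber stoppers drop into the bin, then ease the tray gently back to level without letting it fall. Do not touch the stoppers with the gripper, leave the wash bottle, beaker and culture bottle where they stand, and leave the bin standing flat on the bench with all five stoppers in it.

Things in the scene. Friction and masses are not known exactly. Their poses are not given: they have to be found in the camera images.
- stand: Fixed grey tipping stand. Origin on the bench under the tray's pivot axis (axis 140 mm up). Spout points along its -x, catch on the +x side, y along the pivot axis. Base plate 10 mm thick, x=-15 to 200, y=-85 to 85 mm. Two side posts at x=-13 to 13, y=71 to 79 and -79 to -71, 157 mm high. Rear catch post x=155 to 185, y=-20 to 20, 169 mm high
- bin_spot (a point): Point on the bench, 105 mm ahead of the stand's origin (along its -x): the bin's centre belongs here, lengthwise along the stand's x, so that its short wall is about 8 mm from the base plate. 15 mm off or 0.15 rad askew still catches the stoppers, which land 30 to 150 mm ahead of the pivot
- tray (a joint): Tipping angle of the steel tray, rad: 0 level, grows as the spout goes down, hard stop at 0.9. Stoppers slide out by 0.85. Rear-heavy: let go, it swings back level by itself and fast (about 0.2 N m). Level, its floor is 138 mm above the bench, from stand x=-70 (spout lip, open) to the rear wall at x=135; 104 mm wide inside, 90 mm at the lip; walls up to 174 mm above the bench
- bail (a point): Middle of the tray's bail: a level steel bar 10 mm thick, 120 mm long along the stand's y, on two 8 mm side arms at y=-60 and 60. Level: at stand x=50, 270 mm above the bench. It turns with the tray at radius 139 mm round the pivot axis. Pushed towards the spout it tips the tray, with under 8 N; its underside is 96 mm above the tray's side walls
- lip (a point): Middle of the spout's lip, 70 mm ahead of the pivot and level with the tray floor; about 80 mm above the bench when fully tipped, so the bin's rim passes under it
- catch (a joint): Angle of the swivel catch on the rear post, rad, 0 to 1.6; stays where it is left (0.04 N m friction). At 0 its nose points along the stand's -x, over the tray's rear edge, and holds the tray down. It turns about the upright axis at stand x=170, y=0, the nose going towards the stand's +y (clockwise from above). The tray is free from about 1.1
- catch_grip (a point): Point in the black upright grip bar of the catch, 40 mm from the catch's axis towards the nose and 208 mm above the bench. The bar is 10 mm thick, 60 mm long (50 mm on the nose side, 10 mm past the axis) and spans 184 to 216 mm above the bench. Pinch it or push its side
- bin: Loose open grey plastic bin, 164 mm along its x, 124 mm along its y over the rim, 66 mm high, walls 4 mm with a 9 mm wide rim, 0.3 kg. Origin at the centre of its underside. Its two short walls (at x=-77 and 77) can be pinched from above by the rim
- stopper1: Dark red rubber stopper, 27 mm across, 30 mm tall, about 16 g; origin at the centre of its underside. Starts upright in the tray; not to be touched
- stopper2: Dark red rubber stopper, 27 mm across, 30 mm tall, about 16 g; origin at the centre of its underside. Starts upright in the tray; not to be touched
- stopper3: Dark red rubber stopper, 27 mm across, 30 mm tall, about 16 g; origin at the centre of its underside. Starts upright in the tray; not to be touched
- stopper4: Dark red rubber stopper, 27 mm across, 30 mm tall, about 16 g; origin at the centre of its underside. Starts upright in the tray; not to be touched
- stopper5: Dark red rubber stopper, 27 mm across, 30 mm tall, about 16 g; origin at the centre of its underside. Starts upright in the tray; not to be touched
- wash_bottle: White squeeze wash bottle with a bent spout, 78 mm body, 99 mm over the spout, 236 mm tall. Origin at the centre of its outline on the bench (the body reaches 50 mm from it). Bystander
- beaker: Clear glass beaker, 74 mm across, 93 mm tall, standing empty. Origin at the centre of its underside. Bystander
- culture_bottle: Small round culture bottle with brown contents and a foil cap, 53 mm across, 118 mm tall. Origin at the centre of its underside. Bystander

How it is judged:
On the way, in this order (a step that is already met when the one before it is completed fails the run):
1. the catch has been swung clear of the tray (value of joint catch above 0.8 rad), for 0.1 s.
2. the tray has been tipped (value of joint tray above 0.6 rad), for 0.1 s.
At the end, for the whole second after the job is handed in: All five stoppers lie still inside the bin (underside centre within its walls and no more than 5 mm above its 65 mm rim), the bin stands flat on the bench (within 0.06 rad, 8 mm) at rest, and the tray is back level (within 0.06 rad) (x of stopper1 in the frame of bin between -0.08 and 0.08 m and y of stopper1 in the frame of bin between -0.06 and 0.06 m and z of stopper1 in the frame of bin between -0.005 and 0.07 m and linear speed of each of stopper1, stopper2, stopper3, stopper4, stopper5 below 0.03 m/s and x of stopper2 in the frame of bin between -0.08 and 0.08 m and y of stopper2 in the frame of bin between -0.06 and 0.06 m and z of stopper2 in the frame of bin between -0.005 and 0.07 m and x of stopper3 in the frame of bin between -0.08 and 0.08 m and y of stopper3 in the frame of bin between -0.06 and 0.06 m and z of stopper3 in the frame of bin between -0.005 and 0.07 m and x of stopper4 in the frame of bin between -0.08 and 0.08 m and y of stopper4 in the frame of bin between -0.06 and 0.06 m and z of stopper4 in the frame of bin between -0.005 and 0.07 m and x of stopper5 in the frame of bin between -0.08 and 0.08 m and y of stopper5 in the frame of bin between -0.06 and 0.06 m and z of stopper5 in the frame of bin between -0.005 and 0.07 m and angle between bin's own z axis and vertical below 0.06 rad and height (world z) of bin below 0.008 m and linear speed of bin below 0.02 m/s and value of joint tray below 0.06 rad); the robot touches nothing.
It fails at once if a bystander moved more than 25 mm (distance of any of wash_bottle, beaker, culture_bottle from where it was at the start of the episode above 0.025 m).
It fails at once if the gripper's fingers touched a stopper (contact force between the fingers and stopper1 above 0.3 N or contact force between the fingers and stopper2 above 0.3 N or contact force between the fingers and stopper3 above 0.3 N or contact force between the fingers and stopper4 above 0.3 N or contact force between the fingers and stopper5 above 0.3 N).
It fails at once if the tray fell back (faster than 3.5 rad/s) (velocity of joint tray below -3.5 rad/s).
It also fails if it takes over 70 s, if anything falls off the work surface, if the arm or the gripper's body presses on something with over 40 N, if the wrist force passes 120 N, or if a joint passes its speed limit or range.

## Working session

There is one attempt and no reset: what is moved stays moved. The work goes in short steps, Python scripts to look and compute and a shell command to move; the robot and the scene stay as the last step left them, time stands still between calls to the robot, and variables do not carry over. Pictures are saved under pics/ and viewed, and the job is handed in when it is done.

```bash
ls; mkdir -p pics
python3 - <<'E'
from station import sensors,snapshot,robot
import cv2,numpy as np
s=sensors.sense();print(s)
for n in("scene","top"):
    d=snapshot(n);cv2.imwrite(f"pics/{n}0.png",d["image"]);print(n,{k:v for k,v in d.items() if k!="image"})
print([a for a in dir(robot) if a[0]!='_'])
E
```

```text
pics
{'clock': 0.0, 'q': array([-1.17795294,  0.46943025, -0.04855504,  1.53367557,  0.02410123,
        1.14100791, -0.08234086]), 'qd': array([ 2.29891746e-04, -3.58479158e-04,  8.96729366e-04, -1.61088333e-03,
       -3.17106344e-04,  2.76537689e-05, -1.43943223e-03]), 'joint_efforts': array([ 1.28493626e-03, -5.07970834e+01, -8.03944515e-02, -2.36154020e+01,
       -6.14835299e-02,  3.78797692e-02,  1.81124674e-04]), 'position': array([0.27608208, 0.61530577, 0.22151463]), 'eef_rot': array([-6.57576356e-01, -3.07167728e+00,  2.99927454e-03]), 'ft_force': array([-0.27738381, -0.26617609,  0.15132462]), 'moment': array([-0.045322  , -0.02813322, -0.02902235]), 'finger_gap': 0.9968365995390199}
scene {'vfov': 57.71098735574112, 'cx': 317.3868578609476, 'cy': 238.63159226944796, 'camera_from_world': array([[-0.79948044, -0.60066929,  0.00523748,  0.54169344],
       [ 0.41452632, -0.54537514,  0.72851485, -0.36462223],
       [-0.43474011,  0.58460445,  0.68500999, -0.96709528],
       [ 0.        ,  0.        ,  0.        ,  1.        ]])}
top {'vfov': 48.33059413750549, 'cx': 321.3723782377009, 'cy': 235.9722606835003, 'camera_from_world': array([[-0.00527417, -0.99997905,  0.00375364,  0.03205151],
       [ 0.99742877, -0.00499236,  0.07149075, -0.64720515],
       [-0.07147052,  0.00412105,  0.9974342 , -1.49092814],
       [ 0.        ,  0.        ,  0.        ,  1.        ]])}
['MotionError', 'grasp_offset']
```

View pics/scene0.png

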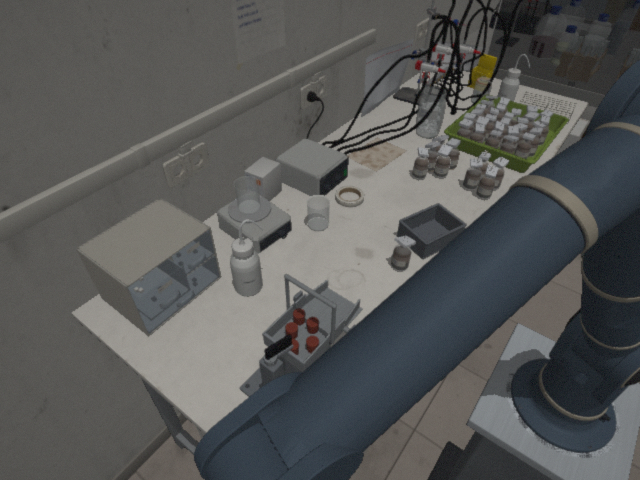

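View pics/top0.png

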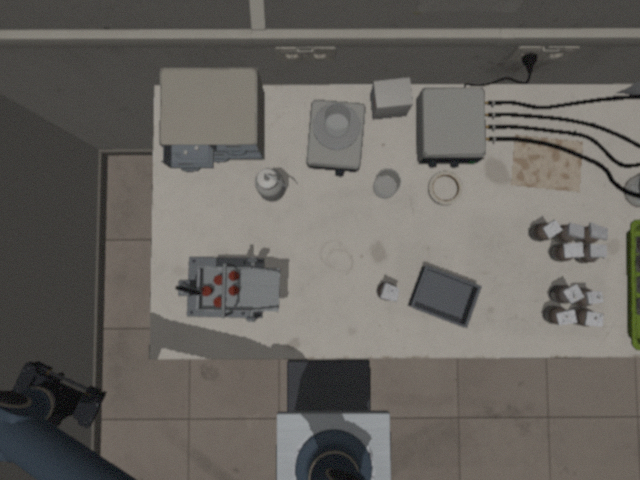

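The top view shows the stand at about (235,287) with its spout to the right, the bin at (445,294) and the culture bottle at (388,290) between them. The beaker is at (387,183) and the wash bottle at (270,182). I'll zoom in to measure.

```bash
cat > h.py <<'E'
import numpy as np,cv2
from station import snapshot,sensors
def cam(n):
    d=snapshot(n);h=d["image"].shape[0]
    d["f"]=h/2/np.tan(np.radians(d["vfov"]/2));return d
def ray(d,u,v):
    M=np.array(d["camera_from_world"]);R=M[:3,:3];t=M[:3,3]
    r=np.array([(u-d["cx"])/d["f"],-(v-d["cy"])/d["f"],-1.])
    return -R.T@t,R.T@r
def onz(d,u,v,z):
    o,r=ray(d,u,v);return o+r*(z-o[2])/r[2]
def proj(d,p):
    M=np.array(d["camera_from_world"]);c=M[:3,:3]@np.array(p)+M[:3,3]
    return d["cx"]+d["f"]*c[0]/-c[2],d["cy"]+d["f"]*c[1]/c[2]
def crop(d,x0,y0,x1,y1,k,fn):
    cv2.imwrite(fn,cv2.resize(d["image"][y0:y1,x0:x1],None,fx=k,fy=k,interpolation=cv2.INTER_CUBIC))
E
python3 - <<'E'
from h import *
d=cam("top");crop(d,170,235,300,330,6,"pics/t1.png");crop(d,365,245,495,335,6,"pics/t2.png")
d=cam("scene");crop(d,230,260,370,400,4,"pics/s1.png")
E
```

```text
(no output)
```

View pics/t1.png

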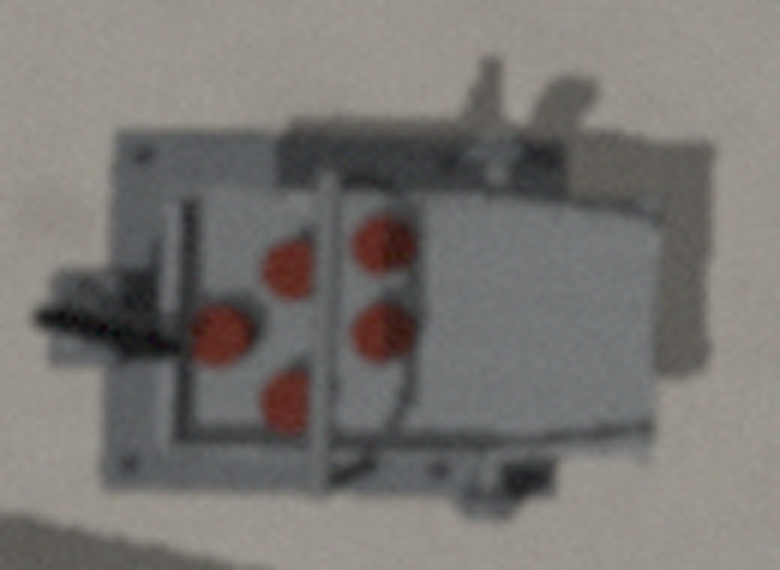

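View pics/t2.png

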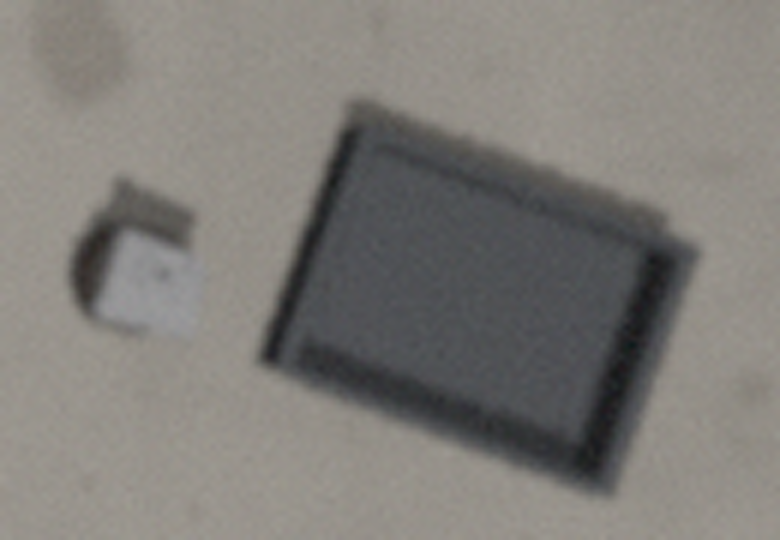

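View pics/s1.png

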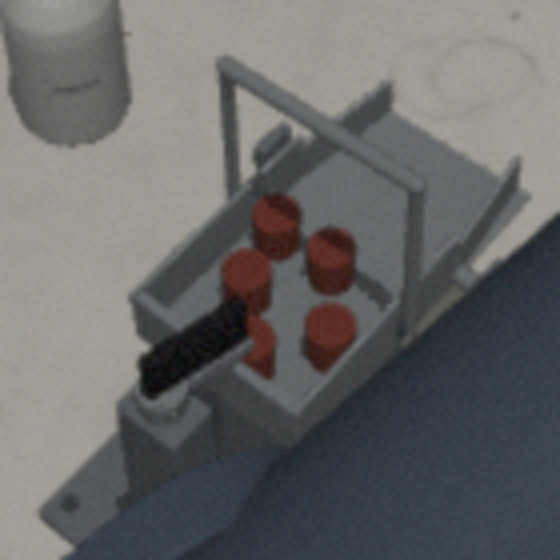

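Top crop: base plate's left corners are at (118,132) and (105,488), bail ends at (328,178) and (320,492). The bin rim corners are near (352,125), (262,360), (700,245) and (615,495).

Run:
```python
from h import *
d=cam("top")
def T(x,y,z):return onz(d,170+(x+.5)/6-.5,235+(y+.5)/6-.5,z)
def B(x,y,z):return onz(d,365+(x+.5)/6-.5,245+(y+.5)/6-.5,z)
np.set_printoptions(precision=4,suppress=True)
S=[((118,132),.01,(.2,-.085)),((105,488),.01,(.2,.085)),((328,178),.275,(.05,-.06)),((320,492),.275,(.05,.06)),((660,208),.14,(-.07,-.045)),((650,432),.14,(-.07,.045)),((552,490),.01,(-.015,.085))]
W=np.array([T(*a,z)[:2] for a,z,_ in S]);L=np.array([s[2] for s in S])
lm=L.mean(0);wm=W.mean(0);H=(L-lm).T@(W-wm);U,s,V=np.linalg.svd(H);R=V.T@np.diag([1,np.linalg.det(V.T@U.T)])@U.T
o=wm-R@lm;print("stand o",o,"yaw",np.arctan2(R[1,0],R[0,0]));print((W-(L@R.T+o))*1e3)
for n,p in dict(binspot=(-.105,0),bail=(.05,0),grip=(.13,0),catchax=(.17,0)).items():print(n,R@p+o)
C=np.array([B(*a,.066)[:2] for a in((355,110),(262,360),(700,245),(612,493))]);print("bin",C,C.mean(0))
e=lambda a,b:(np.linalg.norm(C[b]-C[a]),np.degrees(np.arctan2(*(C[b]-C[a])[::-1])))
print(e(0,2),e(1,3),e(1,0),e(3,2))
print("catch ends",T(45,316,.216)[:2],T(182,352,.216)[:2])
print("culture",B(150,283,.118)[:2],"beaker",onz(d,387,183,.05)[:2],"wash",onz(d,268,182,.15)[:2])
s=cam("scene");crop(s,370,190,480,270,7,"pics/s2.png")
for c in C: print(proj(s,[*c,.066]))
```

```text
stand o [0.5045 0.2093] yaw 1.5542848242920597
[[-1.4317 -3.0829]
 [ 1.1454 -1.8514]
 [-1.4695 -0.1817]
 [-3.3481  0.0055]
 [ 4.4357 -0.3171]
 [-1.9242  2.4761]
 [ 2.5924  2.9515]]
binspot [0.5028 0.1043]
bail [0.5054 0.2593]
grip [0.5067 0.3393]
catchax [0.5073 0.3793]
bin [[ 0.5688 -0.2514]
 [ 0.4555 -0.207 ]
 [ 0.5065 -0.4077]
 [ 0.3948 -0.3647]] [ 0.4814 -0.3077]
(np.float64(0.16817444471970847), np.float64(-111.73887126923483)) (np.float64(0.1690378093118255), np.float64(-111.06613236485438)) (np.float64(0.12167529754589307), np.float64(-21.425696769911312)) (np.float64(0.11969837704046572), np.float64(-21.012818991820087))
catch ends [0.5094 0.3836] [0.4944 0.3276]
culture [ 0.4924 -0.1498] beaker [ 0.7933 -0.1558] wash [0.7802 0.1678]
(np.float64(396.2562240723151), np.float64(219.9742806838831))
(np.float64(423.4502539056633), np.float64(243.83117454768728))
(np.float64(437.90532035828244), np.float64(202.1079910419754))
(np.float64(465.882423253543), np.float64(223.289981904137))
```

```bash
ls pics
```

```text
s1.png
s2.png
scene0.png
t1.png
t2.png
top0.png
```

View pics/s2.png

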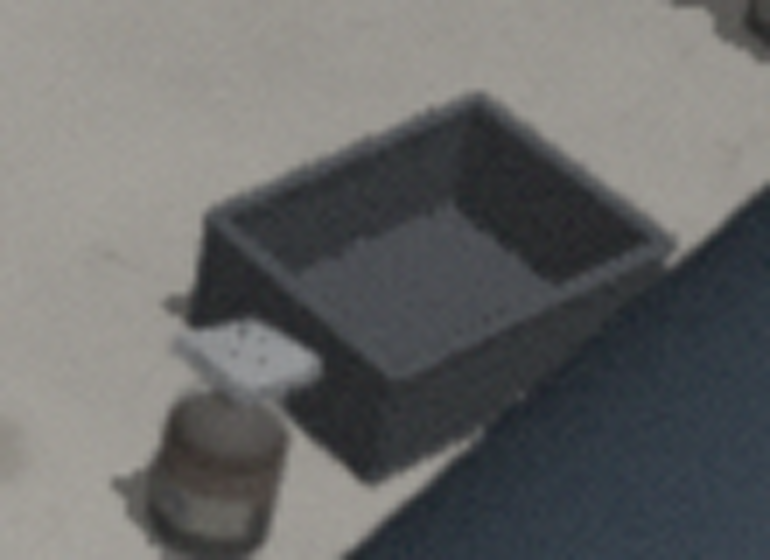

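```bash
cat > g.py <<'E'
import sys,json,numpy as np
from scipy.spatial.transform import Rotation as Ro
from station import sensors
s=sensors.sense();R=Ro.from_rotvec(s["eef_rot"]).as_matrix();p=np.array(s["position"])
np.set_printoptions(precision=4,suppress=True)
yaw=np.degrees(np.arctan2(R[1,1],R[0,1]))
print("t",round(s["clock"],2),"p",p,"yawY",round(yaw,2),"tilt",R[:,2],"F",s["ft_force"],"gap",round(s["finger_gap"],3),"q",s["q"])
# args: x,y,z,yawdeg ... targets
for a in sys.argv[1:]:
    x,y,z,w=map(float,a.split(","))
    t=-((w-yaw+180)%360-180)
    print(a,"->",R.T@(np.array([x,y,z])-p),"turn",round(np.radians(t),3))
E
python3 g.py .276,.616,.30,65.9 .40,.50,.30,30 .548,.339,.30,0
```

```text
t 0.3 p [0.2762 0.6157 0.2222] yawY 65.84 tilt [-0.0003 -0.0005 -1.    ] F [-0.3463  0.388  -0.1184] gap 0.999 q [-1.1779  0.4689 -0.0486  1.5329  0.0241  1.141  -0.0823]
.276,.616,.30,65.9 -> [ 0.0003  0.0001 -0.0778] turn -0.001
.40,.50,.30,30 -> [-0.1603 -0.0549 -0.0778] turn 0.625
.548,.339,.30,0 -> [-0.3612 -0.1413 -0.0777] turn 1.149
```

```bash
python3 -m inch '[0,0,-0.05,0,-1, -0.03,-0.012,-0.078,0.18,-1, -0.08,-0.03,-0.078,0.36,-1, -0.13,-0.05,-0.078,0.54,-1, -0.18,-0.07,-0.078,0.72,-1]'; python3 g.py .548,.339,.30,0
```

```text
clock: 0.92
position: [0.4129, 0.477, 0.3007]
eef_rot: [-1.705, -2.639, -0.001]
ft_force: [1.0, 0.8, 0.1]
finger_gap: 0.517
t 0.93 p [0.4129 0.477  0.3007] yawY 24.25 tilt [ 0.0002  0.0004 -1.    ] F [1.0156 0.7716 0.0765] gap 0.517 q [-1.0346  0.3402  0.149   1.5512 -0.0523  1.2536 -0.4544]
.548,.339,.30,0 -> [-0.1813  0.0665  0.0007] turn 0.423
```

```bash
python3 -m inch '[-0.05,0.017,0,0.14,-1, -0.1,0.034,0,0.28,-1, -0.15,0.055,0,0.423,-1, -0.181,0.067,0,0.423,-1, -0.181,0.067,0,0.423,-1]'; python3 g.py .545,.339,.19,0
python3 - <<'E'
from h import *
d=cam("top");crop(d,150,220,310,340,5,"pics/t3.png")
d=cam("scene");crop(d,200,230,360,350,5,"pics/s3.png")
E
```

```text
clock: 1.55
position: [0.5505, 0.338, 0.3006]
eef_rot: [2.22, 2.22, -0.0]
ft_force: [-0.5, -0.3, 0.0]
finger_gap: 0.019
t 1.55 p [0.5505 0.338  0.3006] yawY -0.02 tilt [ 0.0012 -0.0015 -1.    ] F [-0.538  -0.324   0.0452] gap 0.019 q [-0.8313  0.3721  0.2981  1.5207 -0.1103  1.2653 -0.5196]
.545,.339,.19,0 -> [ 0.0012 -0.0056  0.1106] turn -0.0
```

View pics/t3.png

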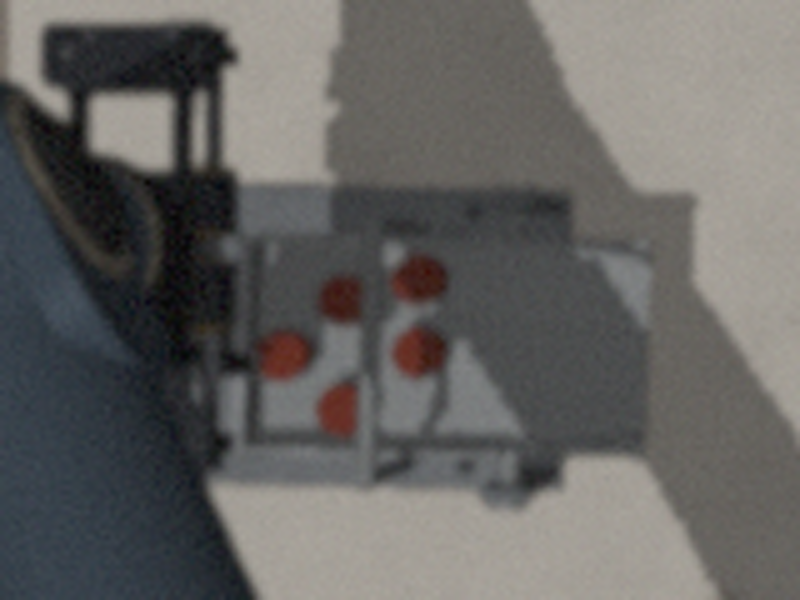

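View pics/s3.png

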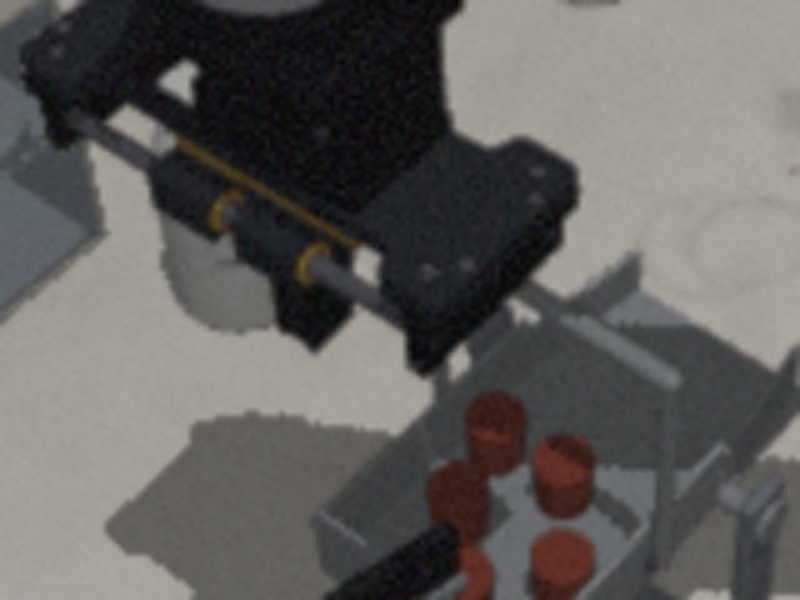

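The scene view shows the shut fingers (315,345 in the crop) on the far side of the black grip bar, clear of the bail. Now I descend beside the bar.

```bash
python3 -m inch '[0.001,0,0.03,0,-1, 0.001,0,0.06,0,-1, 0.001,0,0.09,0,-1, 0.001,0,0.108,0,-1, 0.001,0,0.108,0,-1]'; python3 g.py
python3 - <<'E'
import numpy as np
A=np.array([.507,.379])
for th in np.arange(.1,1.6,.15):
    p=A+.036*np.array([-np.sin(th),-np.cos(th)])+.019*np.array([np.cos(th),-np.sin(th)])
    print(round(th,2),p.round(4))
E
python3 - <<'E'
from h import *
d=cam("scene");crop(d,200,230,360,350,5,"pics/s4.png")
E
```

```text
clock: 2.28
position: [0.5468, 0.3433, 0.1914]
eef_rot: [-2.212, -2.229, 0.004]
ft_force: [-0.8, 0.5, 0.9]
finger_gap: 0.004
t 2.27 p [0.5468 0.3433 0.1914] yawY 0.45 tilt [-0.0024 -0.001  -1.    ] F [-0.8061  0.4808  0.9276] gap 0.004 q [-0.8233  0.4538  0.2751  1.6549 -0.1379  1.0545 -0.4983]
0.1 [0.5223 0.3413]
0.25 [0.5165 0.3394]
0.4 [0.5105 0.3384]
0.55 [0.5044 0.3384]
0.7 [0.4983 0.3392]
0.85 [0.4925 0.341 ]
1.0 [0.487  0.3436]
1.15 [0.4819 0.347 ]
1.3 [0.4774 0.3511]
1.45 [0.4736 0.3558]
```

View pics/s4.png

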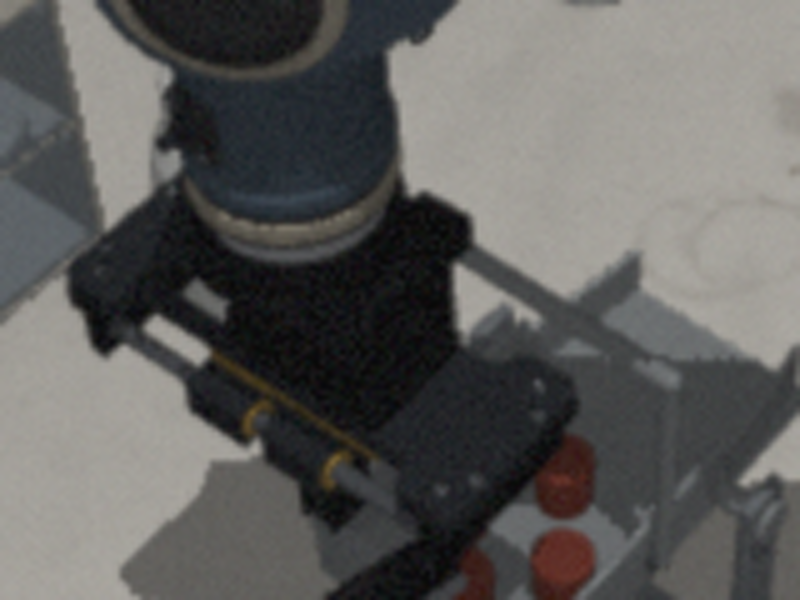

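```bash
python3 -m inch '[-0.003,-0.028,0,0,-1, -0.004,-0.042,0,0,-1, -0.001,-0.054,0,0,-1, 0.005,-0.066,0,0,-1, 0.014,-0.076,0,0,-1]'; python3 g.py
python3 - <<'E'
from h import *
d=cam("scene");crop(d,200,230,360,350,5,"pics/s5.png")
d=cam("top");crop(d,150,220,310,340,5,"pics/t5.png")
E
```

```text
clock: 2.95
position: [0.4715, 0.3563, 0.1927]
eef_rot: [2.215, 2.228, -0.0]
ft_force: [0.5, -1.1, -0.1]
finger_gap: 0.005
t 2.95 p [0.4715 0.3563 0.1927] yawY 0.33 tilt [-0.0001 -0.0002 -1.    ] F [ 0.5402 -1.0758 -0.1384] gap 0.005 q [-0.9223  0.3629  0.2638  1.7868 -0.1096  1.0064 -0.6104]
```

View pics/s5.png

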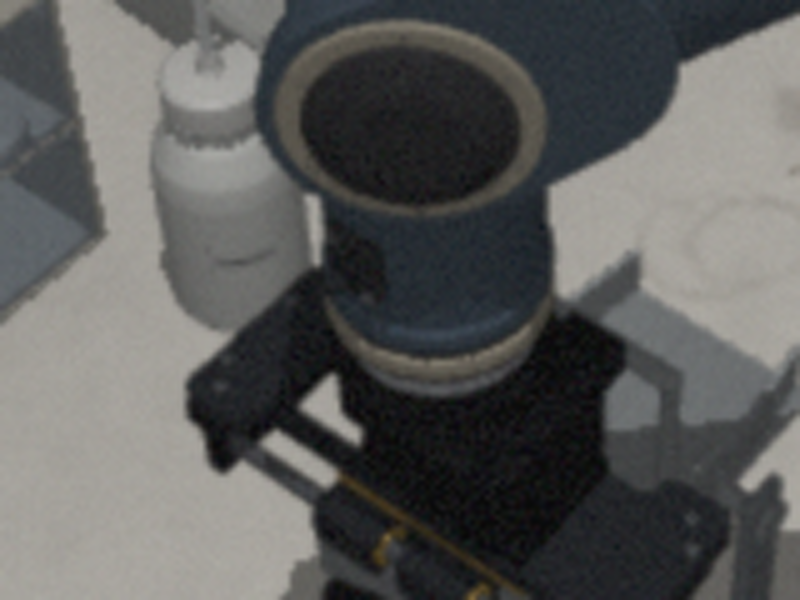

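View pics/t5.png

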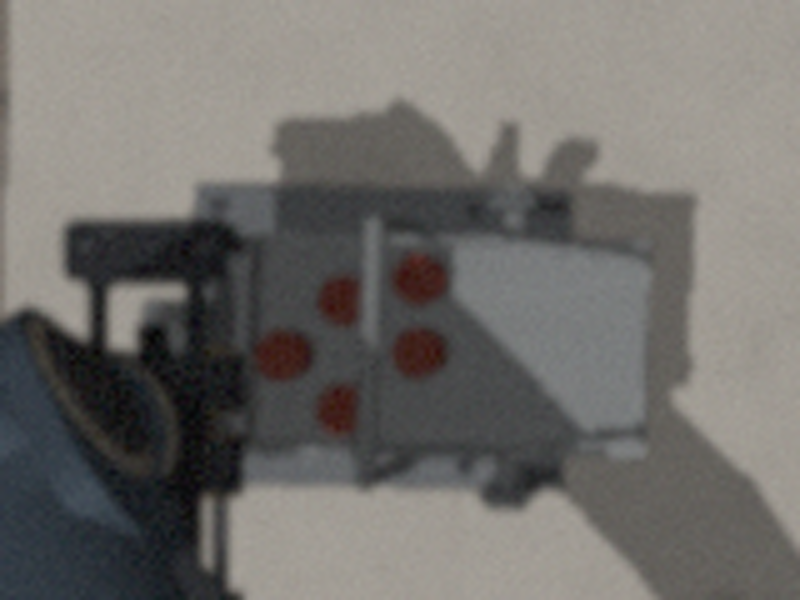

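The stoppers have not moved. The bar's black end at about (160,335) in the top crop has turned. I'll give it a small extra push, lift away and look.

```bash
python3 -m inch '[0.006,-0.002,0,0,-1, 0.01,-0.002,0,0,-1, 0.0,-0.002,0,0,-1, -0.005,0,-0.05,0,-1, -0.005,0,-0.11,0,-1]'; python3 g.py .45,.34,.34,0 .42,.0,.34,-60
python3 - <<'E'
from h import *
d=cam("scene");crop(d,200,230,360,350,5,"pics/s6.png")
d=cam("top");crop(d,150,220,310,340,5,"pics/t6.png")
E
```

```text
clock: 3.68
position: [0.4721, 0.3493, 0.3027]
eef_rot: [2.217, 2.226, -0.004]
ft_force: [1.2, 1.8, 0.3]
finger_gap: 0.006
t 3.67 p [0.4721 0.3493 0.3027] yawY 0.22 tilt [-0.0018 -0.0021 -1.    ] F [1.1873 1.8212 0.3199] gap 0.006 q [-0.9335  0.2675  0.2836  1.6548 -0.0778  1.2332 -0.6296]
.45,.34,.34,0 -> [-0.0093 -0.0222 -0.0372] turn 0.004
.42,.0,.34,-60 -> [-0.3492 -0.0535 -0.0364] turn 1.051
```

View pics/t6.png

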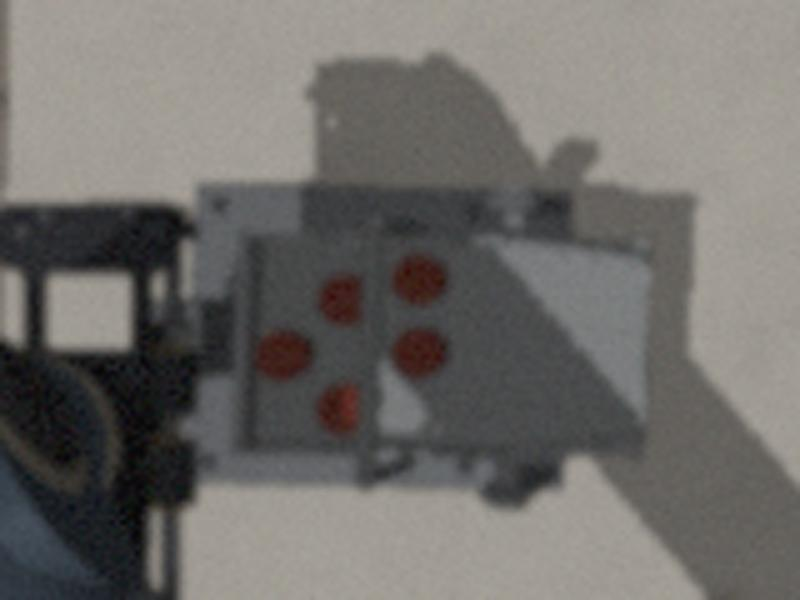

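```bash
python3 -m inch '[0,0,-0.055,0,-1, -0.03,0,-0.06,0.05,-0.5, -0.085,0.01,-0.06,0.2,0, -0.145,0.015,-0.06,0.38,0.5, -0.205,0.02,-0.06,0.55,1]'; python3 -m inch '[0,0,0,0,1,0,0,0,0,1,0,0,0,0,1,0,0,0,0,1,0,0,0,0,1]';  python3 - <<'E'
from h import *
d=cam("scene");crop(d,200,230,360,350,5,"pics/s6.png")
d=cam("top");crop(d,150,220,310,340,5,"pics/t6.png")
E
python3 g.py .49,-.1,.34,-75 .453,-.382,.25,-111.4
```

```text
clock: 4.4
position: [0.4929, 0.1427, 0.3616]
eef_rot: [-2.742, -1.532, 0.001]
ft_force: [0.7, 0.5, 0.4]
finger_gap: 0.374
clock: 5.03
position: [0.4932, 0.1469, 0.3623]
eef_rot: [2.735, 1.545, -0.001]
ft_force: [0.1, 0.2, 0.7]
finger_gap: 0.933
t 5.12 p [0.4933 0.1466 0.3624] yawY -31.13 tilt [-0.0001 -0.0001 -1.    ] F [ 0.499  -0.9492  0.1411] gap 0.979 q [-0.7855  0.1     0.4597  1.7251 -0.0455  1.3273 -0.8601]
.49,-.1,.34,-75 -> [-0.2128  0.1247  0.0224] turn 0.766
.453,-.382,.25,-111.4 -> [-0.4733  0.2388  0.1125] turn 1.401
```

View pics/s6.png

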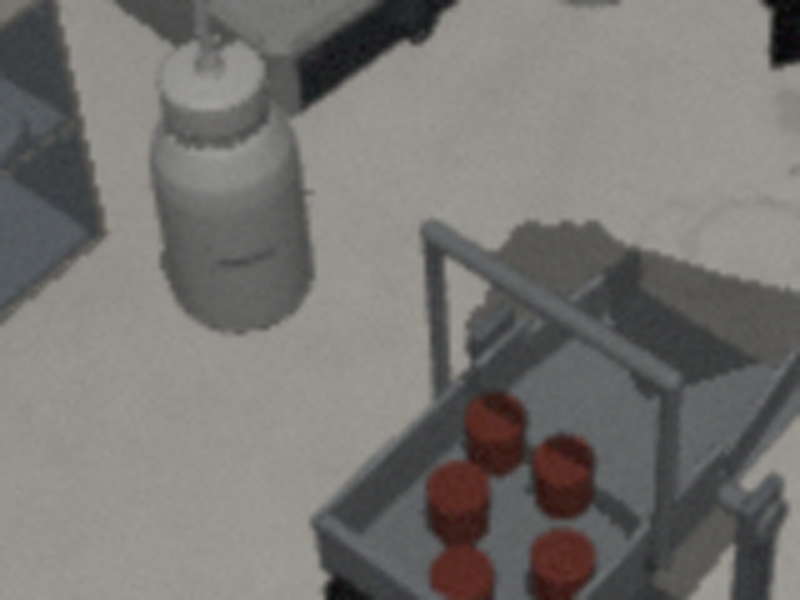

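The catch's black bar no longer crosses the tray in the scene view, so it has been swung clear. Next is the bin.

```bash
python3 -m inch '[-0.045,0.025,0,0.15,1, -0.09,0.05,0.005,0.3,1, -0.135,0.08,0.01,0.46,1, -0.175,0.105,0.015,0.62,1, -0.21,0.124,0.022,0.76,1]'; python3 g.py .453,-.382,.22,-111.4
```

```text
clock: 5.75
position: [0.4906, -0.0996, 0.3407]
eef_rot: [3.115, 0.409, 0.002]
ft_force: [1.2, 0.9, -0.4]
finger_gap: 1.004
t 5.75 p [ 0.4906 -0.0996  0.3407] yawY -75.04 tilt [ 0.0011  0.0001 -1.    ] F [ 1.1562  0.9431 -0.3669] gap 1.004 q [-0.5346  0.0864  0.7126  1.7997 -0.0593  1.2758 -1.1164]
.453,-.382,.22,-111.4 -> [-0.1094  0.2631  0.1206] turn 0.635
```

```bash
python3 -m inch '[-0.022,0.055,0,0.13,1, -0.044,0.11,0,0.26,1, -0.066,0.165,0.03,0.4,1, -0.09,0.22,0.07,0.53,1, -0.109,0.263,0.11,0.635,1]'; python3 g.py .453,-.382,.12,-111.4;python3 - <<'E'
from h import *
d=cam("scene");crop(d,360,140,500,270,5,"pics/s7.png")
d=cam("top");crop(d,365,230,525,350,5,"pics/t7.png")
E
```

```text
clock: 6.38
position: [0.4568, -0.3721, 0.2379]
eef_rot: [3.087, -0.579, 0.003]
ft_force: [0.3, 0.2, 0.5]
finger_gap: 1.0
t 6.38 p [ 0.4568 -0.3721  0.2379] yawY -111.25 tilt [ 0.0016 -0.001  -1.    ] F [0.3461 0.2312 0.5016] gap 1.0 q [-0.0565  0.4173  0.9075  1.7648 -0.3607  1.1343 -0.9772]
.453,-.382,.12,-111.4 -> [-0.0002  0.0105  0.1179] turn 0.003
```

View pics/s7.png

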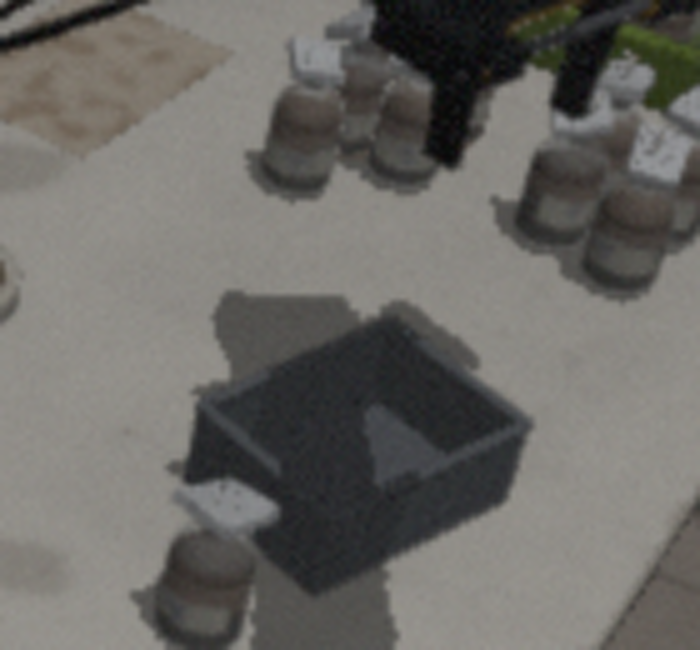

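View pics/t7.png

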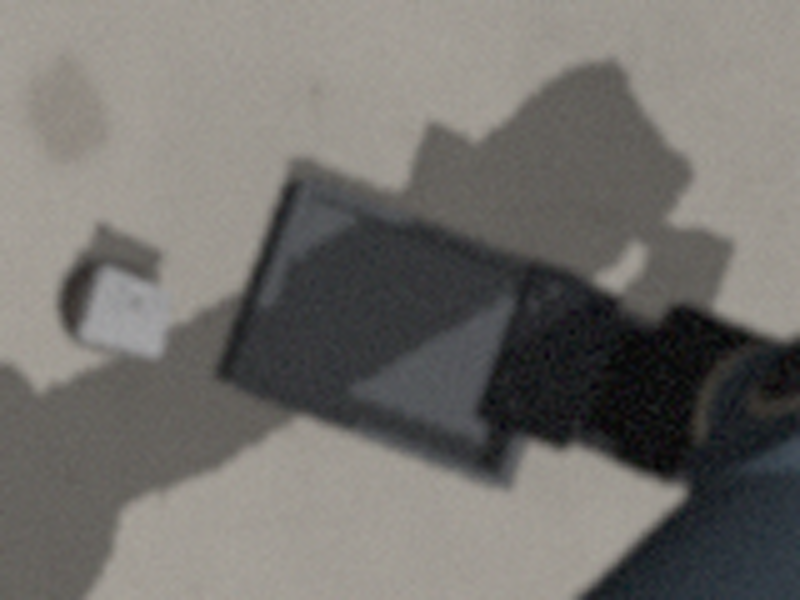

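Both views show the open fingers straddling the far short wall, with the culture bottle clear. Now down, then close.

```bash
python3 -m inch '[0,0,0.05,0,1, 0,0,0.1,0,1, 0,0,0.11,0,1, 0,0,0.11,0,1, 0,0,0.11,0,1]'; python3 g.py .453,-.382,.037,-111.4;python3 - <<'E'
from h import *
d=cam("scene");crop(d,390,170,490,250,7,"pics/s8.png")
E
```

```text
clock: 7.1
position: [0.4576, -0.3714, 0.1307]
eef_rot: [3.087, -0.574, 0.006]
ft_force: [0.6, 0.6, 0.3]
finger_gap: 0.999
t 7.1 p [ 0.4576 -0.3714  0.1307] yawY -111.07 tilt [ 0.0034 -0.0021 -1.    ] F [0.6075 0.6097 0.3129] gap 0.999 q [ 0.0181  0.5341  0.8186  1.8741 -0.4804  0.9375 -0.8792]
.453,-.382,.037,-111.4 -> [-0.0008  0.0115  0.0937] turn 0.006
```

View pics/s8.png

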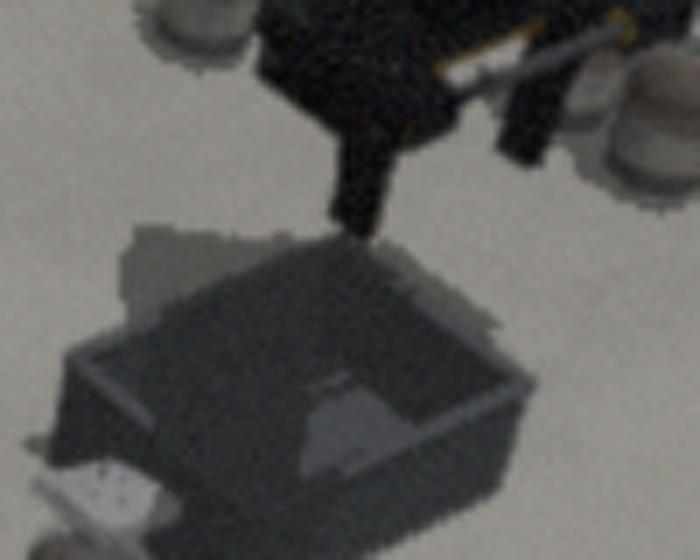

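```bash
python3 -m inch '[0,0.011,0.01,0,1, 0,0.011,0.04,0,1, 0,0.011,0.07,0,1, 0,0.011,0.094,0,1, 0,0.011,0.094,0,1]'; python3 g.py .453,-.382,.037,-111.4;python3 - <<'E'
from h import *
d=cam("scene");crop(d,390,170,490,250,7,"pics/s9.png")
d=cam("top");crop(d,365,230,525,350,5,"pics/t9.png")
E
```

```text
clock: 7.78
position: [0.451, -0.3804, 0.033]
eef_rot: [-3.087, 0.576, 0.005]
ft_force: [0.4, -0.5, 0.7]
finger_gap: 1.002
t 7.78 p [ 0.451  -0.3804  0.033 ] yawY -111.14 tilt [-0.0029  0.0018 -1.    ] F [ 0.4112 -0.4646  0.731 ] gap 1.002 q [ 0.1235  0.6631  0.7064  1.9259 -0.6036  0.7797 -0.767 ]
.453,-.382,.037,-111.4 -> [ 0.0024  0.0008 -0.004 ] turn 0.005
```

View pics/s9.png

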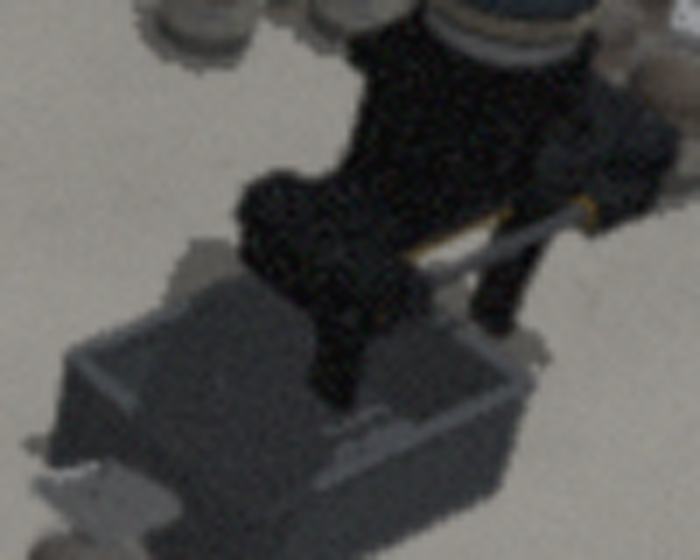

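View pics/t9.png

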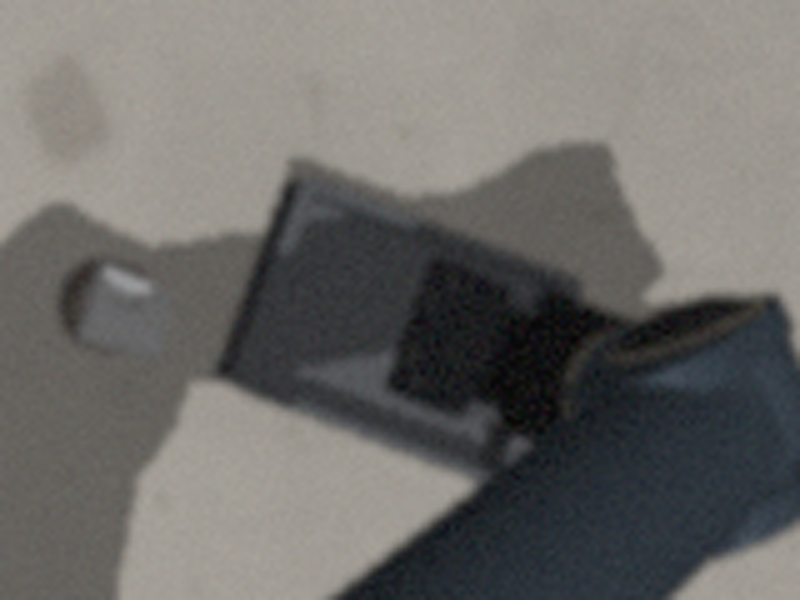

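One finger is inside the bin (335,400 in the scene crop) and the other outside the far short wall. Closing.

```bash
python3 -m inch '[0,0,0,0,0.3, 0,0,0,0,-0.4, 0,0,0,0,-1, 0,0,0,0,-1, 0,0,0,0,-1]';python3 -m inch '[0,0,0,0,-1,0,0,0,0,-1,0,0,-0.005,0,-1,0,0,-0.02,0,-1,0,0,-0.035,0,-1]'; python3 g.py .49,-.36,.2,-100;python3 - <<'E'
from h import *
d=cam("scene");crop(d,370,150,490,250,6,"pics/s10.png")
E
```

```text
clock: 8.5
position: [0.4524, -0.3805, 0.0345]
eef_rot: [-3.088, 0.575, -0.0]
ft_force: [-0.5, -0.4, 0.3]
finger_gap: 0.518
clock: 9.12
position: [0.4521, -0.3807, 0.0704]
eef_rot: [3.088, -0.575, -0.0]
ft_force: [0.5, 0.3, -3.4]
finger_gap: 0.095
t 9.12 p [ 0.4521 -0.3807  0.0704] yawY -111.09 tilt [-0.0003 -0.0004 -1.    ] F [ 0.5107  0.322  -3.4434] gap 0.095 q [ 0.0892  0.6142  0.7522  1.9079 -0.5565  0.8398 -0.8032]
.49,-.36,.2,-100 -> [ 0.0278 -0.0329 -0.1297] turn -0.194
```

View pics/s10.png

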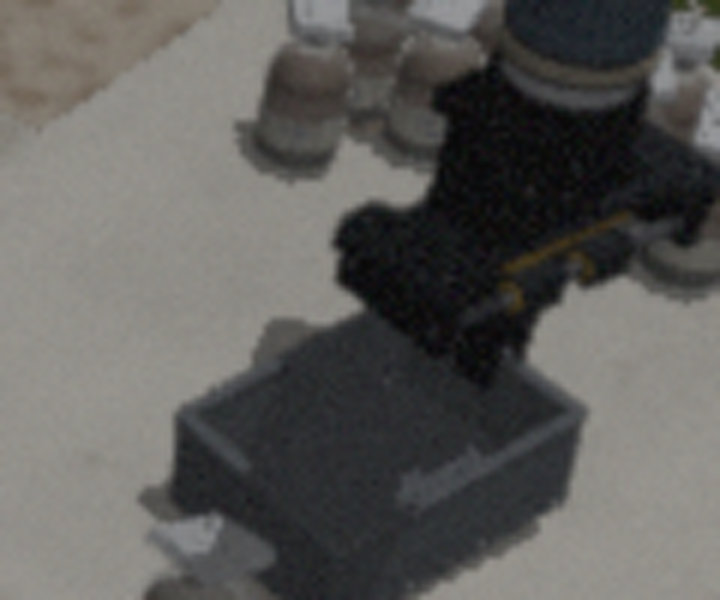

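Lift confirmed: Fz is -3.4 N, gap 0.095, and the bin is level. Raising it further.

```bash
python3 -m inch '[0,0,-0.04,0,-1, 0,0,-0.08,-0.03,-1, 0.01,-0.01,-0.115,-0.08,-1, 0.025,-0.04,-0.13,-0.15,-1, 0.035,-0.07,-0.13,-0.2,-1]'; python3 g.py .505,-.17,.2,-91 .503,-.045,.2,-91
```

```text
clock: 9.8
position: [0.5116, -0.3282, 0.2016]
eef_rot: [3.129, -0.262, 0.006]
ft_force: [0.8, -0.3, -2.9]
finger_gap: 0.091
t 9.8 p [ 0.5116 -0.3282  0.2016] yawY -99.57 tilt [ 0.0038 -0.0017 -1.    ] F [ 0.7612 -0.2688 -2.8711] gap 0.091 q [-0.0873  0.4679  0.8157  1.7624 -0.384   1.0739 -0.8774]
.505,-.17,.2,-91 -> [-0.0328 -0.1549  0.0013] turn -0.15
.503,-.045,.2,-91 -> [-0.0555 -0.2778  0.0011] turn -0.15
```

```bash
python3 -m inch '[-0.009,-0.045,0,-0.03,-1, -0.02,-0.1,0,-0.07,-1, -0.031,-0.155,0,-0.11,-1, -0.043,-0.215,0,-0.15,-1, -0.056,-0.277,0,-0.15,-1]'; python3 g.py .503,-.045,.08,-91;python3 - <<'E'
from h import *
d=cam("scene");cv2.imwrite("pics/s11.png",d["image"])
E
```

```text
clock: 10.42
position: [0.5009, -0.0446, 0.1999]
eef_rot: [-3.141, 0.029, -0.001]
ft_force: [1.1, -0.1, -2.9]
finger_gap: 0.094
t 10.43 p [ 0.5009 -0.0446  0.1999] yawY -91.07 tilt [ 0.0008  0.0005 -1.    ] F [ 1.0638 -0.1069 -2.9089] gap 0.094 q [-0.6581  0.2577  0.7971  1.9954 -0.2229  0.9749 -1.3409]
.503,-.045,.08,-91 -> [0.002  0.0004 0.1199] turn -0.001
```

View pics/s11.png

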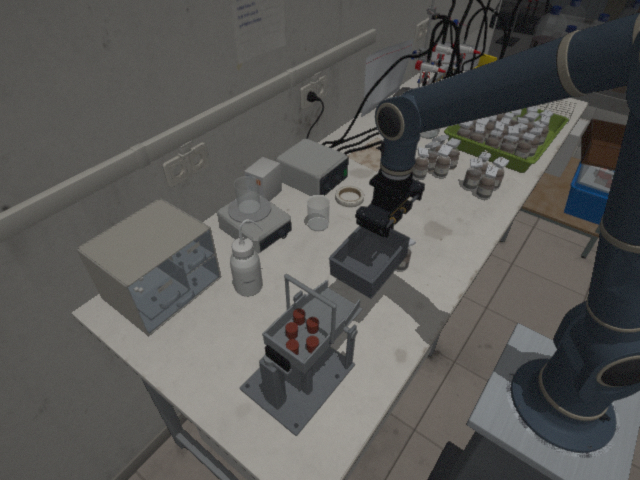

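The arm is clear of the stand in this view: the catch bar at (278,357) is turned fully aside, and the bin hangs level at (370,258). I'll check the stand pose against this view while descending.

```bash
python3 -m inch '[0.002,0,0.04,0,-1, 0.002,0,0.08,0,-1, 0.002,0,0.12,0,-1, 0.002,0,0.133,0,-1, 0.002,0,0.133,0,-1]'; python3 g.py .502,.0285,.067,-91 .502,.0285,.0365,-91;python3 - <<'E'
from h import *
d=cam("scene");crop(d,230,250,370,440,4,"pics/s12.png")
o=np.array([.5045,.2093]);a=1.5543;R=np.array([[np.cos(a),-np.sin(a)],[np.sin(a),np.cos(a)]])
for n,p,z in [("b1",(.2,-.085),.01),("b2",(.2,.085),.01),("b3",(-.015,.085),.01),("bail-",(.05,-.06),.275),("bail+",(.05,.06),.275),("lip-",(-.07,-.045),.138),("lip+",(-.07,.045),.138)]:
    u=proj(d,[*(R@p+o),z]);print(n,np.round(u,1),"crop",np.round((np.array(u)-[230,250])*4))
E
```

```text
clock: 11.1
position: [0.5034, -0.0467, 0.0666]
eef_rot: [3.141, -0.029, -0.001]
ft_force: [-0.2, 0.1, -2.3]
finger_gap: 0.093
t 11.1 p [ 0.5034 -0.0467  0.0666] yawY -91.07 tilt [-0.0006 -0.0002 -1.    ] F [-0.1563  0.1147 -2.3447] gap 0.093 q [-0.5099  0.4694  0.6643  2.1044 -0.443   0.7075 -1.1436]
.502,.0285,.067,-91 -> [-0.0028 -0.0752 -0.0004] turn -0.001
.502,.0285,.0365,-91 -> [-0.0028 -0.0752  0.0301] turn -0.001
b1 [238.6 387.2] crop [ 34. 549.]
b2 [296.7 434.3] crop [267. 737.]
b3 [355.1 361.6] crop [500. 446.]
bail- [285.5 273.9] crop [222.  96.]
bail+ [333.7 303.2] crop [415. 213.]
lip- [326.2 286.1] crop [385. 145.]
lip+ [357.8 304.8] crop [511. 219.]
```

View pics/s12.png

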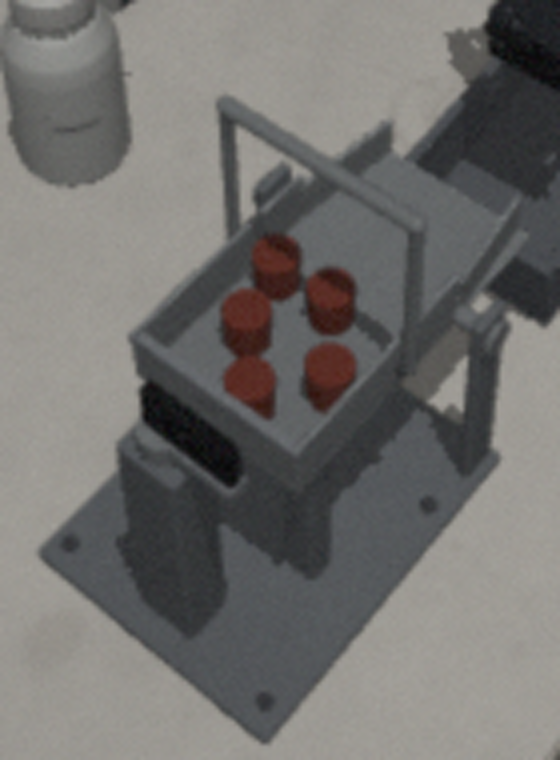

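Stand corners seen at (40,552), (267,742) and (497,460) in the crop agree with my estimate to about 3 mm. Sliding the bin in under the lip and setting it down.

```bash
python3 -m inch '[-0.002,-0.025,0.005,0,-1, -0.004,-0.05,0.015,0,-1, -0.004,-0.075,0.025,0,-1, -0.004,-0.076,0.032,0,-1, -0.004,-0.076,0.032,0,-1]'; python3 g.py .5005,.0295,.035,-91;python3 - <<'E'
from h import *
d=cam("scene");crop(d,230,220,410,400,4,"pics/s13.png")
d=cam("top");crop(d,190,220,370,350,4,"pics/t13.png")
E
```

```text
clock: 11.78
position: [0.5064, 0.0285, 0.039]
eef_rot: [-3.141, 0.03, -0.018]
ft_force: [-1.4, -3.0, 20.8]
finger_gap: 0.086
t 11.78 p [0.5064 0.0285 0.039 ] yawY -91.11 tilt [ 0.0112  0.0004 -0.9999] F [-1.4267 -2.9911 20.7894] gap 0.086 q [-0.6237  0.5115  0.6223  2.1234 -0.4979  0.6393 -1.2468]
.5005,.0295,.035,-91 -> [-0.006  -0.0009  0.0039] turn -0.002
```

View pics/s13.png

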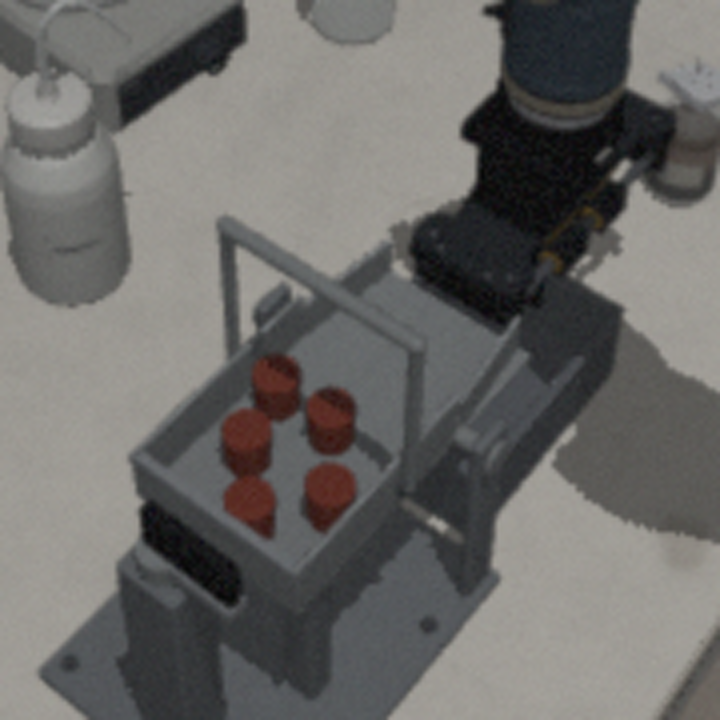

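View pics/t13.png

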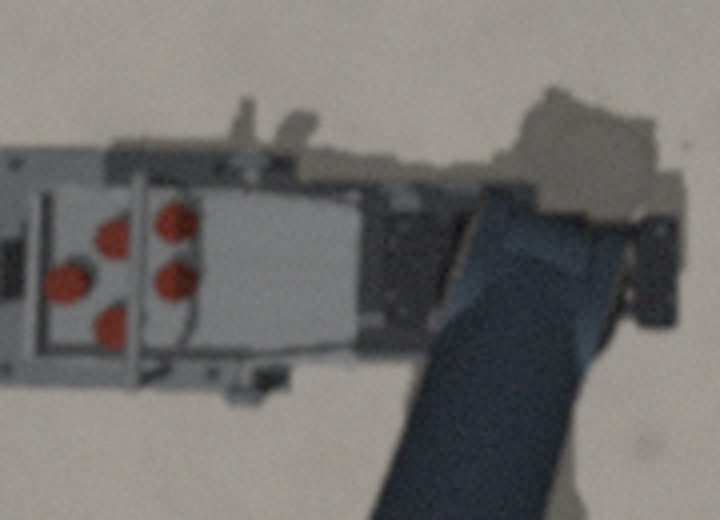

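The bin is on the bench but pressed with 21 N. I'll ease up, then let it settle before releasing.

```bash
python3 -m inch '[0,0,-0.003,0,-1, 0,0,-0.004,0,-1, 0,0,-0.004,0,-1, 0,0,-0.004,0,-1, 0,0,-0.004,0,-1]'; python3 g.py .5005,.0295,.035,-91
```

```text
clock: 12.5
position: [0.5015, 0.0303, 0.0391]
eef_rot: [-3.14, 0.028, -0.002]
ft_force: [-0.0, 0.9, 6.7]
finger_gap: 0.088
t 12.5 p [0.5015 0.0303 0.0391] yawY -91.04 tilt [ 0.0011  0.0011 -1.    ] F [-0.014   0.9007  6.7182] gap 0.088 q [-0.629   0.5094  0.6236  2.1269 -0.4933  0.6476 -1.2524]
.5005,.0295,.035,-91 -> [-0.001   0.0009  0.0041] turn -0.001
```

```bash
python3 -m inch '[0,0,0,0,0.2, 0,0,0,0,0.2, 0,0,0,0,0.2, 0,0,0,0,0.2, 0,0,0,0,0.2]';python3 -m inch '[0,0,-0.03,0,0.2, 0,0,-0.06,0,0.2, 0,0,-0.1,0,0, 0,0.03,-0.15,0,-0.5, 0,0.05,-0.2,0,-1]'; python3 g.py .5,-.06,.36,-91
```

```text
clock: 13.12
position: [0.5007, 0.0298, 0.0384]
eef_rot: [-3.141, 0.029, 0.0]
ft_force: [0.2, -0.3, 0.0]
finger_gap: 0.556
clock: 13.75
position: [0.4995, -0.0214, 0.24]
eef_rot: [3.141, -0.03, -0.0]
ft_force: [0.8, 0.6, 0.7]
finger_gap: 0.357
t 13.75 p [ 0.4995 -0.0214  0.24  ] yawY -91.09 tilt [-0.0003 -0.0001 -1.    ] F [0.7904 0.6394 0.7378] gap 0.357 q [-0.7749  0.2042  0.86    1.9536 -0.1768  1.0607 -1.4281]
.5,-.06,.36,-91 -> [ 0.0012  0.0386 -0.12  ] turn -0.002
```

```bash
python3 -m inch '[0,0.03,-0.05,0,-0.5, 0,0.04,-0.1,0,-0.5, 0,0.04,-0.12,0,-0.5, 0,0.04,-0.12,0,-0.5, 0,0.04,-0.12,0,-0.5]'; python3 g.py .504,.260,.35,-91;python3 - <<'E'
from h import *
d=cam("scene");crop(d,230,220,410,400,4,"pics/s14.png")
d=cam("top");crop(d,190,220,370,350,4,"pics/t14.png")
E
```

```text
clock: 14.38
position: [0.4984, -0.0599, 0.3571]
eef_rot: [-3.141, 0.028, 0.004]
ft_force: [-0.3, 0.8, 0.5]
finger_gap: 0.249
t 14.38 p [ 0.4984 -0.0599  0.3571] yawY -91.02 tilt [-0.0023  0.0001 -1.    ] F [-0.2765  0.7528  0.5289] gap 0.249 q [-0.7828  0.0891  0.9005  1.7735 -0.0719  1.3157 -1.4545]
.504,.260,.35,-91 -> [-0.     -0.3199  0.0071] turn -0.0
```

View pics/s14.png

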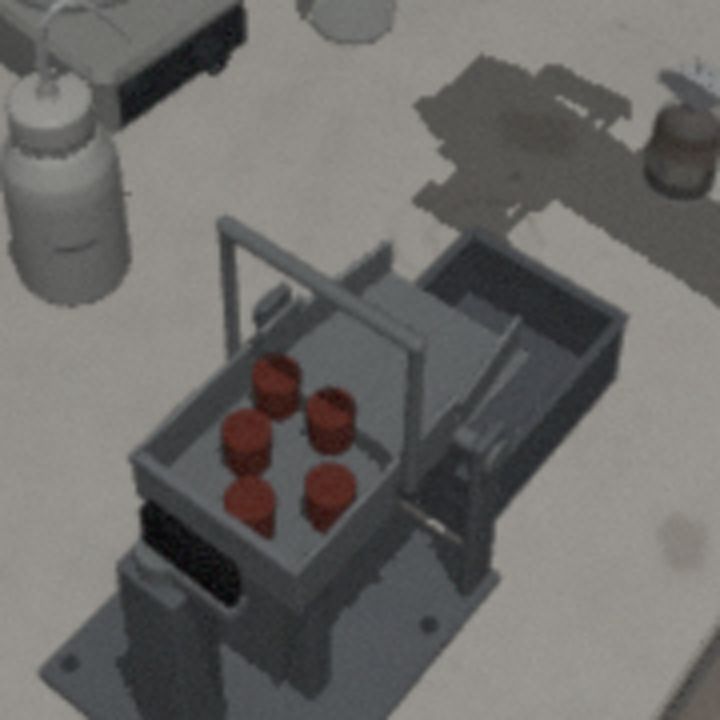

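View pics/t14.png

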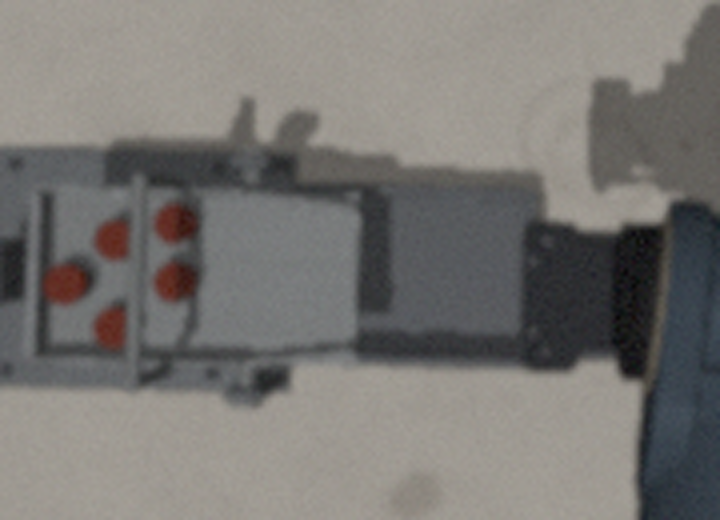

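The bin sits aligned in front of and under the lip, with far rim corners at (475,232) and (625,318) in the scene crop.

```bash
python3 - <<'E'
from h import *
d=cam("scene")
print(onz(d,230+475/4,220+232/4,.066),onz(d,230+626/4,220+318/4,.066))
print("bail",onz(d,230+222/4,220+222/4,.272),onz(d,230+420/4,220+343/4,.272))
E
python3 -m inch '[0,-0.06,0.003,0,-0.5, 0,-0.12,0.007,0,-0.5, 0,-0.18,0.007,0,-0.5, 0,-0.24,0.007,0,-0.5, 0,-0.3,0.007,0,-0.5]'; python3 g.py .504,.260,.35,-91
```

```text
[0.55273002 0.02946362 0.066     ] [0.43703862 0.03190553 0.066     ]
bail [0.56443992 0.25950553 0.272     ] [0.44124339 0.26172438 0.272     ]
clock: 15.15
position: [0.5041, 0.2416, 0.3507]
eef_rot: [3.141, -0.028, -0.002]
ft_force: [0.4, -0.2, 0.3]
finger_gap: 0.249
t 15.15 p [0.5041 0.2416 0.3507] yawY -91.03 tilt [-0.001  -0.0006 -1.    ] F [ 0.4362 -0.2447  0.2814] gap 0.249 q [-1.0957  0.2128  0.7001  1.6607 -0.1407  1.3207 -1.9604]
.504,.260,.35,-91 -> [-0.0005 -0.0184  0.0006] turn -0.001
```

```bash
python3 -m inch '[0,-0.018,0,0,-0.35, 0,-0.018,0.02,0,-0.35, 0,-0.018,0.05,0,-0.35, 0,-0.018,0.05,0,-0.35, 0,-0.018,0.05,0,-0.35]'; python3 g.py .504,.2605,.251,-91;python3 - <<'E'
from h import *
d=cam("scene");crop(d,240,220,400,340,5,"pics/s15.png")
E
```

```text
clock: 15.78
position: [0.5056, 0.2573, 0.3023]
eef_rot: [-3.141, 0.03, -0.001]
ft_force: [-0.4, 0.7, -0.2]
finger_gap: 0.324
t 15.78 p [0.5056 0.2573 0.3023] yawY -91.1 tilt [ 0.0009  0.0002 -1.    ] F [-0.3813  0.674  -0.1576] gap 0.324 q [-1.0941  0.2602  0.6857  1.7194 -0.174   1.2229 -1.9553]
.504,.2605,.251,-91 -> [-0.0017 -0.0032  0.0513] turn -0.002
```

View pics/s15.png

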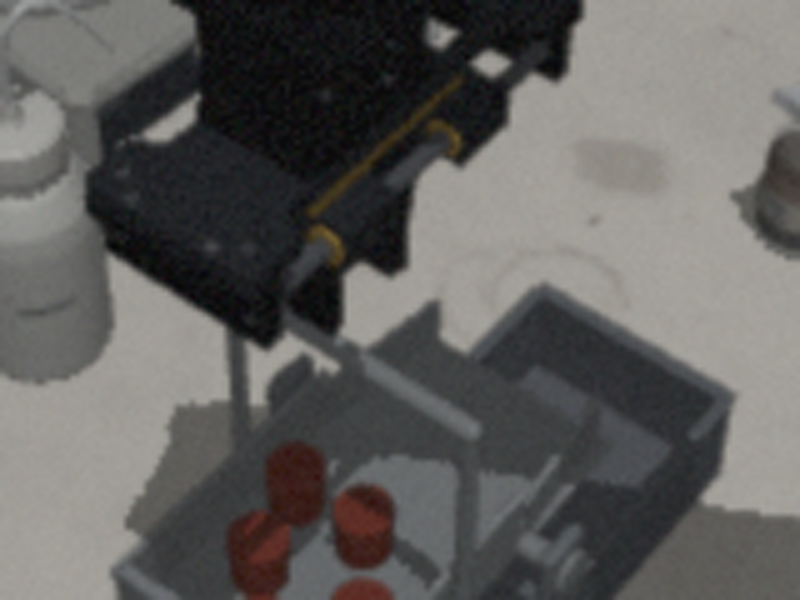

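The two finger tips (320,335 and 390,270) lie on either side of where the bail's middle projects. Lowering over the bar.

```bash
python3 -m inch '[-0.001,-0.003,0.015,0,-0.35, -0.001,-0.003,0.03,0,-0.35, -0.001,-0.003,0.045,0,-0.35, -0.001,-0.003,0.05,0,-0.35, -0.001,-0.003,0.05,0,-0.5]'; python3 g.py .504,.2605,.251,-91;python3 - <<'E'
from h import *
d=cam("scene");crop(d,240,220,400,340,5,"pics/s16.png")
E
```

```text
clock: 16.45
position: [0.5039, 0.2606, 0.2511]
eef_rot: [3.141, -0.029, -0.001]
ft_force: [0.5, -0.1, -0.1]
finger_gap: 0.286
t 16.45 p [0.5039 0.2606 0.2511] yawY -91.05 tilt [-0.0005 -0.0005 -1.    ] F [ 0.4641 -0.0586 -0.1471] gap 0.286 q [-1.0806  0.305   0.6705  1.7884 -0.2084  1.1207 -1.9302]
.504,.2605,.251,-91 -> [0.0001 0.0001 0.0001] turn -0.001
```

View pics/s16.png

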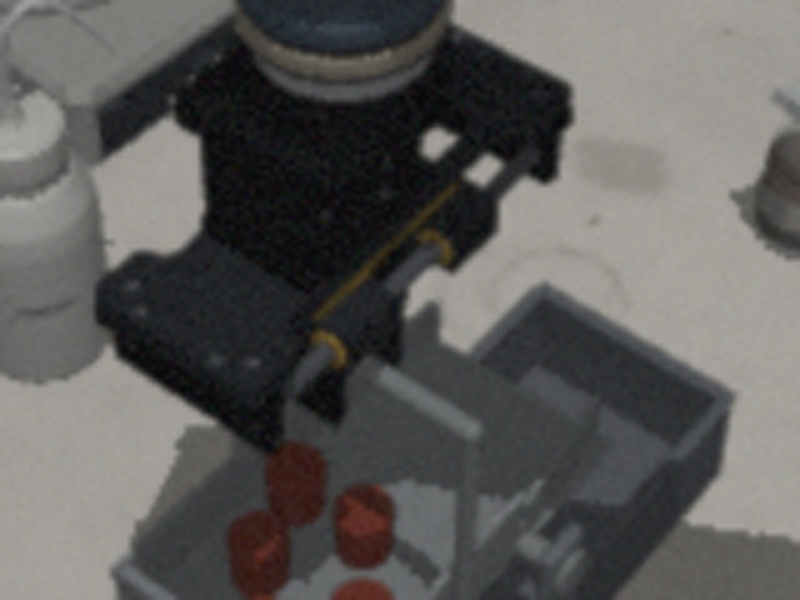

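The bail bar is now between the fingers. Tipping along its arc.

```bash
python3 -m inch '[0,0.009,-0.002,0,-0.5, 0,0.019,-0.0045,0,-0.5, 0,0.033,-0.0075,0,-0.5, 0,0.046,-0.009,0,-0.5, 0,0.060,-0.009,0,-0.5]'; python3 g.py
python3 - <<'E'
from h import *
d=cam("scene");crop(d,230,220,410,400,4,"pics/s17.png")
E
```

```text
clock: 17.12
position: [0.503, 0.1994, 0.2608]
eef_rot: [-3.141, 0.029, -0.001]
ft_force: [0.3, 1.1, 0.8]
finger_gap: 0.25
t 17.12 p [0.503  0.1994 0.2608] yawY -91.07 tilt [ 0.0005  0.0003 -1.    ] F [0.3148 1.0849 0.8239] gap 0.25 q [-1.031   0.246   0.7007  1.835  -0.1752  1.1225 -1.8584]
```

View pics/s17.png

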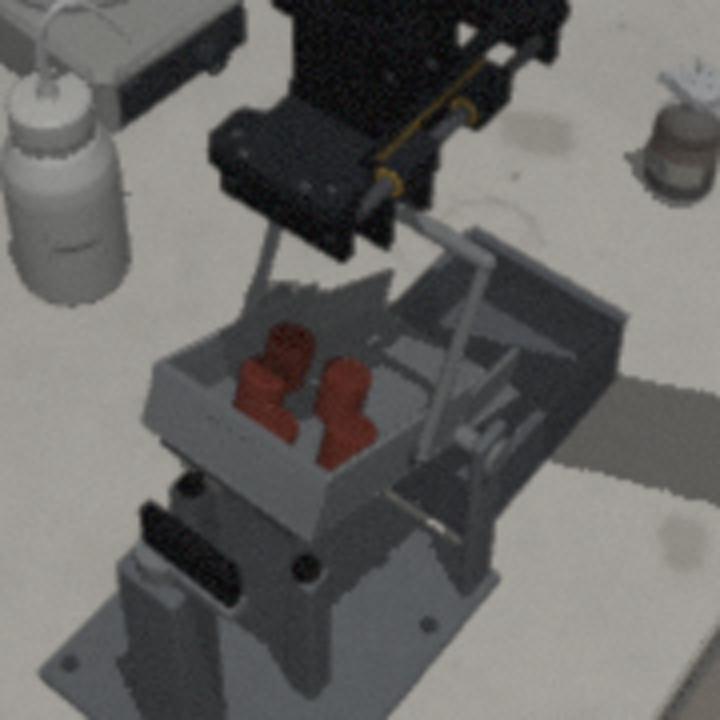

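The tray is tipping and the catch is clear; the stoppers are still in the tray. Continuing to about 0.87 rad.

```bash
python3 -m inch '[0,0.014,0.001,0,-0.5, 0,0.028,0.0035,0,-0.5, 0,0.041,0.0075,0,-0.5, 0,0.053,0.012,0,-0.5, 0,0.062,0.016,0,-0.5]'; python3 g.py; python3 -m inch '[0,0,0,0,-0.5, 0,0,0,0,-0.5, 0,0,0,0,-0.5, 0,0,0,0,-0.5, 0,0,0,0,-0.5]'
python3 - <<'E'
from h import *
d=cam("scene");crop(d,230,220,410,400,4,"pics/s18.png")
d=cam("top");crop(d,190,220,370,350,4,"pics/t18.png")
E
```

```text
clock: 17.8
position: [0.5015, 0.1376, 0.2439]
eef_rot: [3.141, -0.03, -0.001]
ft_force: [-0.4, 0.7, -1.4]
finger_gap: 0.249
t 17.8 p [0.5015 0.1376 0.2439] yawY -91.08 tilt [-0.0008 -0.0004 -1.    ] F [-0.3533  0.6583 -1.4152] gap 0.249 q [-0.9585  0.2248  0.7266  1.9021 -0.1687  1.077  -1.7535]
clock: 18.42
position: [0.5018, 0.1391, 0.2445]
eef_rot: [-3.141, 0.028, -0.0]
ft_force: [0.5, 0.8, -0.4]
finger_gap: 0.249
```

View pics/s18.png

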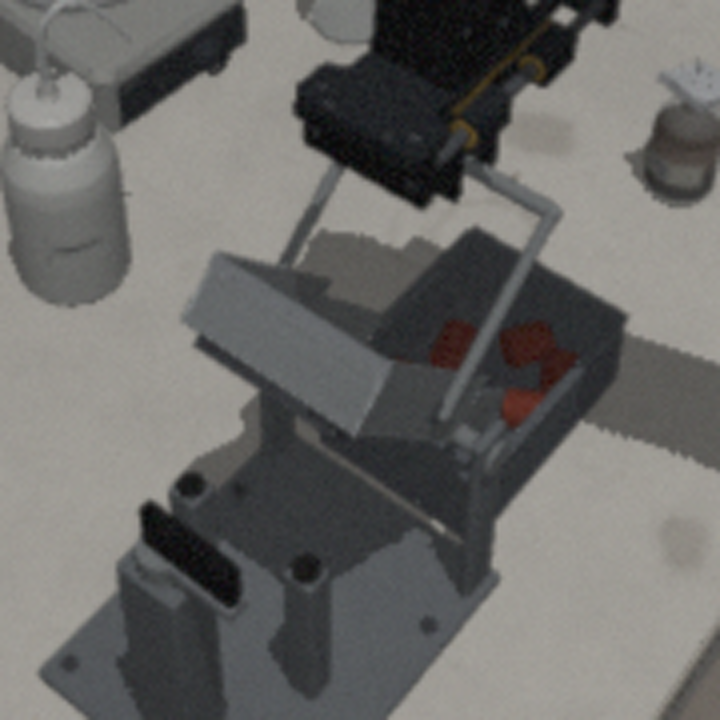

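View pics/t18.png

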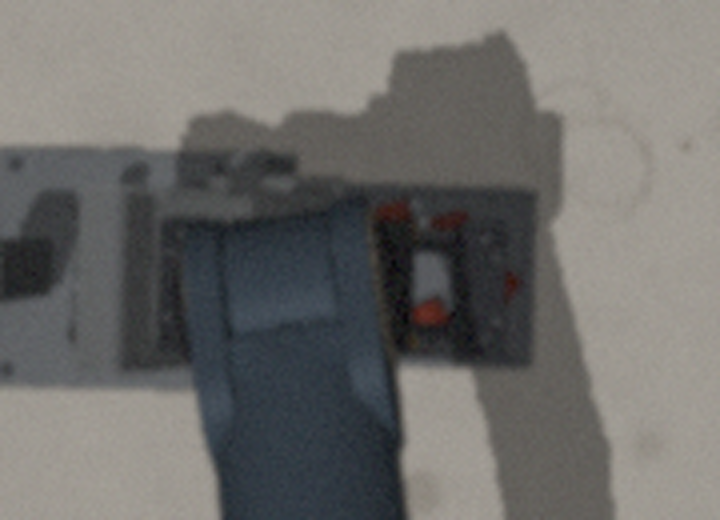

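Four stoppers are clearly in the bin (455,345; 527,340; 557,368; 522,405). A fifth red patch at (400,370) is partly behind the tray edge. I'll nudge slightly further and hold.

```bash
python3 -m inch '[0,0.002,0.001,0,-0.5, 0,0.004,0.002,0,-0.5, 0,0.004,0.002,0,-0.5, 0,0.004,0.002,0,-0.5, 0,0.004,0.002,0,-0.5]'; python3 g.py
python3 - <<'E'
from h import *
d=cam("scene");crop(d,280,260,400,350,6,"pics/s19.png")
E
```

```text
clock: 19.15
position: [0.5016, 0.1348, 0.2424]
eef_rot: [-3.141, 0.028, 0.0]
ft_force: [-1.0, 1.2, -1.0]
finger_gap: 0.248
t 19.15 p [0.5016 0.1348 0.2424] yawY -91.04 tilt [-0.0001  0.     -1.    ] F [-1.0355  1.1991 -0.9767] gap 0.248 q [-0.9541  0.225   0.7275  1.9057 -0.1697  1.0728 -1.7465]
```

View pics/s19.png

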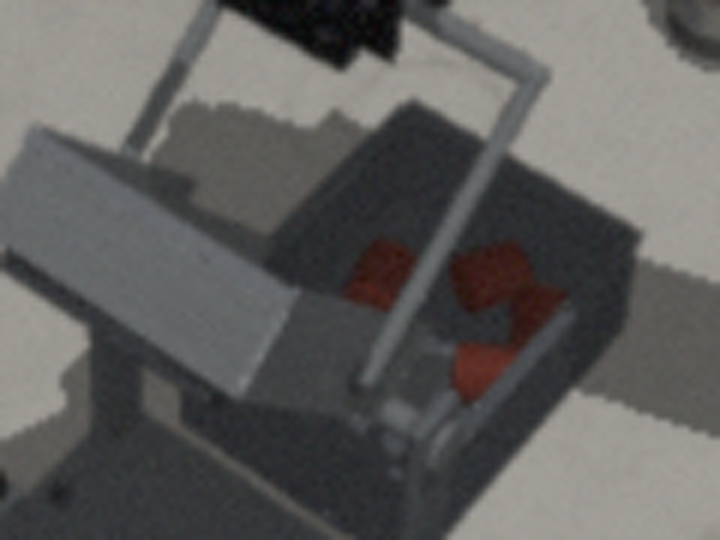

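```bash
python3 -m inch '[0,-0.011,-0.005,0,-0.5, 0,-0.022,-0.0095,0,-0.5, 0,-0.0325,-0.013,0,-0.5, 0,-0.0435,-0.0157,0,-0.5, 0,-0.0545,-0.0175,0,-0.5]'; python3 g.py
python3 - <<'E'
from h import *
d=cam("scene");crop(d,260,230,400,350,5,"pics/s20.png")
E
```

```text
clock: 19.82
position: [0.5027, 0.1902, 0.2602]
eef_rot: [-3.141, 0.028, -0.0]
ft_force: [0.7, 1.0, -1.1]
finger_gap: 0.251
t 19.82 p [0.5027 0.1902 0.2602] yawY -91.02 tilt [ 0.0002  0.0002 -1.    ] F [ 0.7486  0.9819 -1.0512] gap 0.251 q [-1.0218  0.2398  0.7046  1.8435 -0.1719  1.1195 -1.8445]
```

View pics/s20.png

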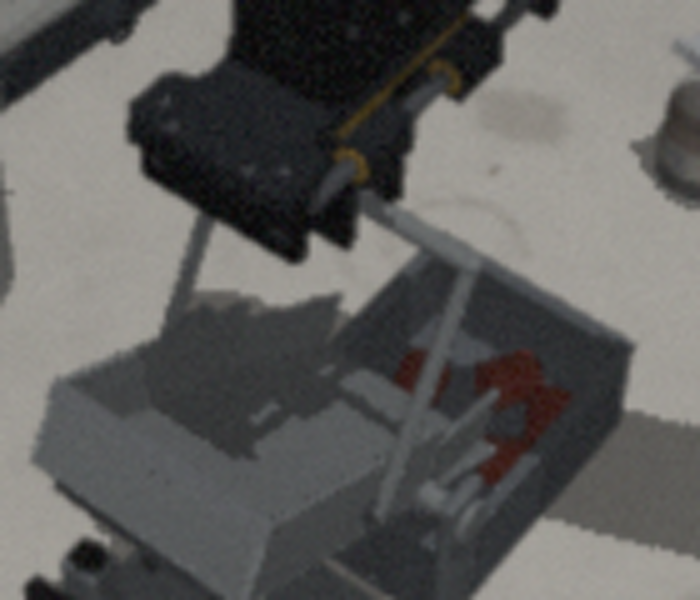

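The visible tray is empty. Easing it down slowly.

```bash
python3 -m inch '[0,-0.011,-0.0007,0,-0.5, 0,-0.022,-0.0004,0,-0.5, 0,-0.0335,0.0003,0,-0.5, 0,-0.0445,0.002,0,-0.5, 0,-0.054,0.0045,0,-0.5]'; python3 -m inch '[0,-0.004,0.001,0,-0.5, 0,-0.008,0.0025,0,-0.5, 0,-0.012,0.004,0,-0.5, 0,-0.016,0.004,0,-0.5, 0,-0.017,0.004,0,-0.5]';python3 g.py
python3 - <<'E'
from h import *
d=cam("scene");crop(d,230,220,410,400,4,"pics/s21.png")
d=cam("top");crop(d,190,220,370,350,4,"pics/t21.png")
E
```

```text
clock: 20.5
position: [0.5036, 0.2441, 0.2553]
eef_rot: [-3.141, 0.028, 0.0]
ft_force: [0.9, 1.8, -0.9]
finger_gap: 0.251
clock: 21.12
position: [0.5042, 0.26, 0.2516]
eef_rot: [3.141, -0.029, 0.0]
ft_force: [-0.4, 0.0, -0.3]
finger_gap: 0.252
t 21.12 p [0.5042 0.26   0.2516] yawY -91.05 tilt [ 0.0003 -0.0003 -1.    ] F [-0.4178  0.0101 -0.3088] gap 0.252 q [-1.0801  0.3039  0.6708  1.7884 -0.2077  1.1208 -1.9298]
```

View pics/s21.png

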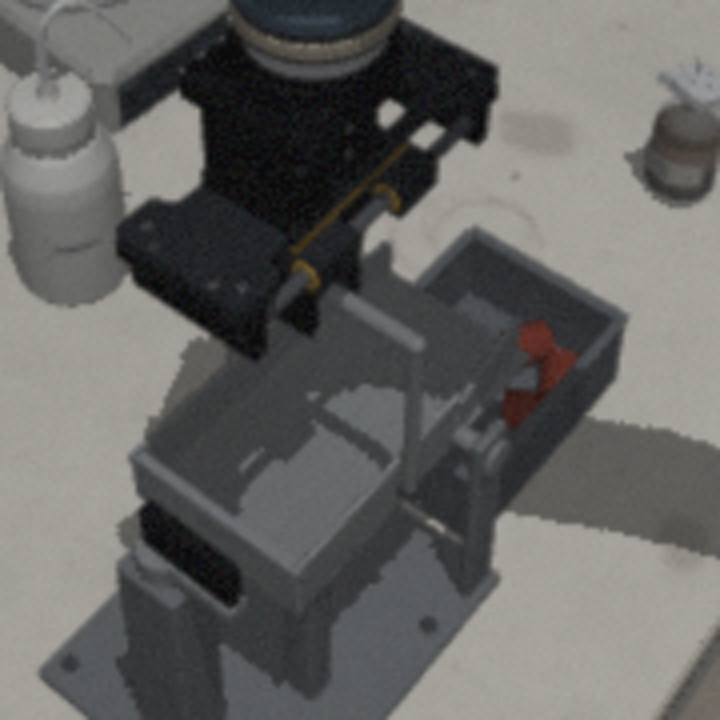

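View pics/t21.png

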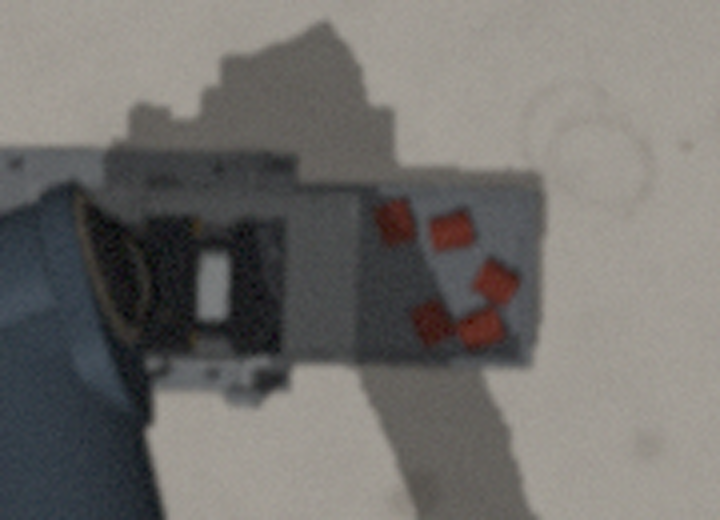

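All five stoppers are in the bin in the top crop (395,220; 452,230; 497,282; 433,323; 482,328). The tray is level and empty. Lifting clear.

```bash
python3 -m inch '[0,0,-0.02,0,-0.45, 0,0,-0.04,0,-0.45, 0,0,-0.07,0,-0.45, 0,0,-0.1,0,-0.45, 0,0,-0.13,0,-0.45]'; python3 -m inch '[0,0,0,0,-0.45,0,0,0,0,-0.45,0,0,0,0,-0.45,0,0,0,0,-0.45,0,0,0,0,-0.45]';python3 g.py
python3 - <<'E'
from h import *
d=cam("scene");crop(d,230,220,410,400,4,"pics/s22.png")
d=cam("top");crop(d,190,220,370,350,4,"pics/t22.png")
E
```

```text
clock: 21.85
position: [0.5041, 0.2596, 0.3826]
eef_rot: [-3.141, 0.03, -0.0]
ft_force: [0.7, 0.1, 0.9]
finger_gap: 0.271
clock: 22.48
position: [0.5039, 0.2601, 0.3811]
eef_rot: [3.141, -0.029, -0.001]
ft_force: [0.6, -0.3, 0.1]
finger_gap: 0.276
t 22.48 p [0.5039 0.2601 0.3811] yawY -91.05 tilt [-0.0006 -0.0005 -1.    ] F [ 0.6142 -0.3425  0.0654] gap 0.276 q [-1.1154  0.2143  0.6974  1.5914 -0.1392  1.3874 -1.9928]
```

View pics/s22.png

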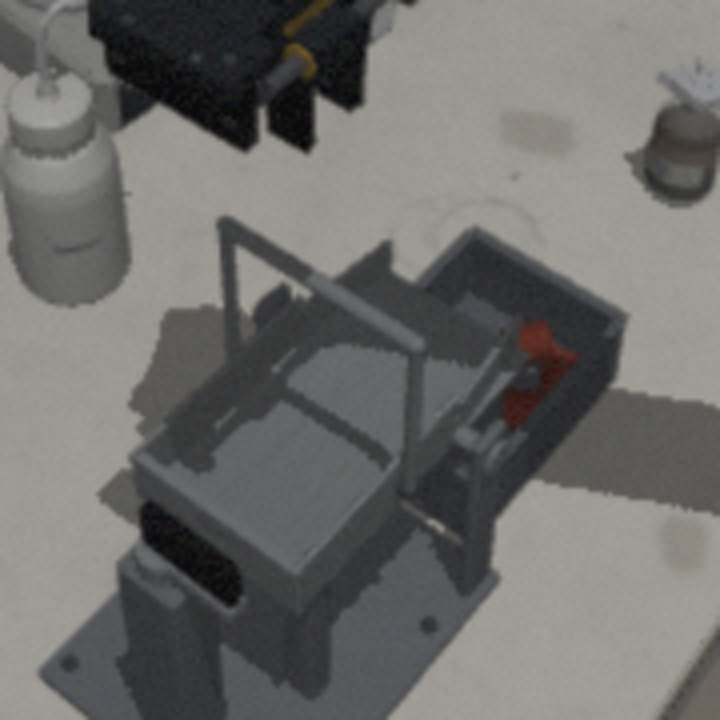

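View pics/t22.png

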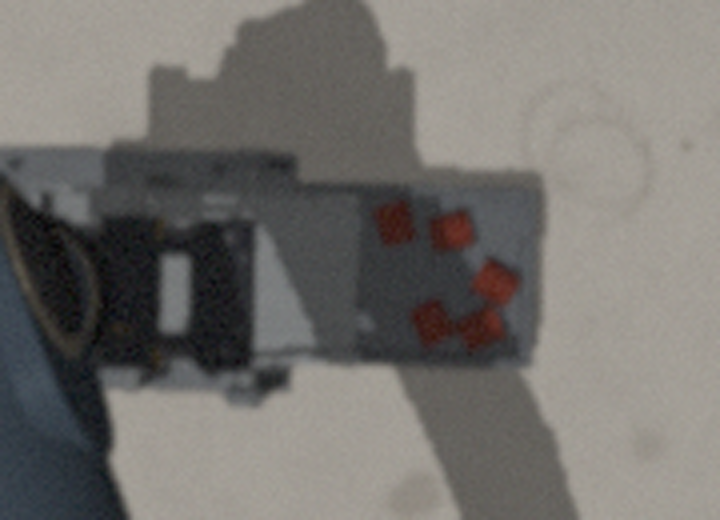

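The gripper is clear of everything and the tray matches its starting level picture, with bail ends at (222,222) and (420,345). All five stoppers are lying still in the bin, so I'm handing in.

```bash
python3 -c "
from station import order
print(order.job_done())"
```

```text
the job is handed in; nothing more can be done
None
```

I handed the job in at about 22.5 s of the 70 s allowed; the system gave no verdict, so what follows is from my own checks.

**What I did:** I pushed the catch fully clear with shut fingers. I then lifted the bin by its far short wall, carried it past the culture bottle and set it under the spout. I tipped the tray by loosely straddling its bail, to about 0.88 rad going by the gripper's travel. I then eased it back to level over about 1.3 s, with the bail kept between the fingers.

**Last checks:**
- **Stoppers:** all five are in the bin in the top view and lay in the same places in two pictures over a second apart.
- **Tray:** it is empty, and the bail is back at its starting place in the picture, so it is level.
- **Bin:** it looks flat on the bench, with its centre about 3 mm from the target spot.
- **Bystanders:** the wash bottle and culture bottle look unmoved. I did not check the beaker in the last picture, but the arm never went near it.
- **Gripper:** it is clear of everything, with wrist force near zero.

**Disagreements:**
- The two camera views of the stand differed by about 3 mm, up to about 8 mm at one base corner, so I split the difference.
- The bin was briefly pressed on the bench with about 21 N when I set it down, which I eased off before letting go.

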